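# Set the bicycle kickstand leg to length and lock it

### The job

Lift the roll of yellow tape straight up off the spindle, where it blocks the kickstand's sliding leg, and set it down flat on the round cork mat. Then take the red lever grip, draw the leg out against its spring until its white pointer lines up with the orange clip on the rule, and only there slide the red cam lever sideways fully closed, towards the rule. Finish still gripping the lever with the leg held at the mark, and leave the other things on the shelf alone.

Things in the scene. Friction and masses are not known exactly. Their poses are not given: they have to be found in the camera images.
- jig: Fixed dark wooden setting board 145 x 350 x 12 mm lying on the shelf, holding the kickstand. Origin on the underside at about the board's middle, on the line of the leg. Its +y axis is the way the leg draws out, its -x axis points to the aluminium rule (18 mm wide, top 24 mm above the shelf, centred 62 mm to -x). A dark outer tube (28 mm diameter, axis 40 mm up) lies along y from y = -165 to -40 mm; nothing on the board but the leg and lever is higher than 62 mm.
- spindle_top (a point): Centre of the top of the fixed upright steel spindle on the jig, 62 mm above the shelf. Spindle 18 mm diameter, 40 mm tall above its 32 mm wide foot flange (flange top 22 mm above the shelf); it stands 42 mm to the jig's +x of the leg's line, at jig y = +70 mm.
- roll_center (a point): Centre (half-way up) of the loose roll of yellow tape: ring of outer diameter 52 mm, hole 26 mm, 30 mm tall, about 60 g, axis upright. It starts on the spindle, resting on the flange; the spindle sticks out 10 mm above its top. It blocks the leg's head there. Beside it along the jig's y there is free room on both sides for fingers, down to the board's top 12 mm above the shelf.
- mat_center (a point): Centre of the top of a fixed round cork mat, 120 mm diameter, 5 mm thick.
- leg: Sliding leg of the kickstand: grey lock head 70 mm (jig x, from -45 to +25) by 40 mm (y), its top 60 mm above the shelf, with an aluminium rod, a short rubber foot to +y and a white pointer to -x. Origin in the middle of the head's length along y, on the rod's axis, 40 mm above the shelf; axes parallel to the jig's. It slides only along the jig's +y, by 0 to 130 mm; it starts fully in, and a spring always pulls it back in with 2 to 4 N, the lever does not hold it by itself.
- leg_index (a point): Tip of the white pointer on the leg's head (same y as the leg's origin); it travels beside the rule.
- mark_point (a point): Top centre of the orange clip (24 mm across the rule, 6 mm along it) that marks the wanted length on the rule; it is fixed where it is. The leg is at length when the pointer has the same jig y as this point; that is 80 to 120 mm from where the leg starts.
- lever_grip (a point): Middle of the upright red grip of the cam lever: a square post 18 x 18 mm (sides along the jig's x and y), 42 mm tall, from 66 to 108 mm above the shelf; this point is 90 mm above the shelf. It rides on the top of the leg's head, so drawing it along the jig's y moves the leg with it. Below the post is a 30 x 30 mm plate with its top 66 mm above the shelf.
- cam_lever (a joint): Travel of the cam lever across the leg's head in m: 0 = open (as it starts), 0.025 = fully closed against its stop; it grows as the red grip moves to the jig's -x, towards the rule. About 1.5 N of friction, no spring.
- bell_center (a point): Chrome bicycle bell, 60 mm diameter, 42 mm tall, loose; point 20 mm above its underside. Leave alone.
- marble_bowl_center (a point): Green glass bowl of marbles (fixed in it), 100 mm diameter, 45 mm tall, loose; point 20 mm above its underside. Leave alone.
- umbrella_cap_center (a point): Blue plastic umbrella handle cap standing upright, 36 mm diameter, 54 mm tall, loose; point 20 mm above its underside. Leave alone.
- bamboo_box: Bamboo box with a hinged lid, 150 x 170 mm and about 85 mm tall with a knob on the lid, fixed. Origin at the centre of its underside. Not needed.
Not all that is in view belongs to the job. Of the things like the part that bears roll_center, leave any that is green; of the rest the larger one is meant. Several things look just like the part that bears mat_center: the one meant starts farthest to the robot's right.

How it is judged (in metres and radians):
On the way, in this order (a step that is already met when the one before it is completed fails the run):
1. the roll lies flat on the cork mat, let go (horizontal distance between roll_center and mat_center below 0.04 m and z of roll_center in the frame of mat_center below 0.02 m and angle between roll_center's own z axis and vertical below 0.15 rad and contact force between tape_roll and the fingers below 0.1 N), for 0.2 s.
2. the pointer is in line with the orange clip (within 5 mm) and the lever is still open (y of mark_point in the frame of leg between -0.005 and 0.005 m and value of joint cam_lever below 0.012 m), for 0.1 s.
At the end, for the whole second after the job is handed in: The gripper still holds the lever grip (over 2 N), the leg rests with its pointer within 5 mm of the orange clip, the lever is closed to within 3.5 mm of its stop, and the roll lies flat, untouched, on the cork mat with its centre within 40 mm of the mat's (all of step 1 and y of mark_point in the frame of leg between -0.005 and 0.005 m and value of joint cam_lever above 0.0215 m and contact force between leg and the fingers above 2 N and linear speed of leg below 0.02 m/s and contact force between tape_roll and the arm below 0.1 N); the arm keeps its last pose, push and grip.
It fails at once if the lever is half closed or more while the pointer is over 10 mm from the clip (value of joint cam_lever above 0.0125 m and (y of mark_point in the frame of leg above 0.01 m or y of mark_point in the frame of leg below -0.01 m)).
It fails at once if the roll falls (dropped from over about 30 mm) (linear speed of tape_roll above 0.8 m/s and contact force between tape_roll and the fingers below 0.1 N).
It fails at once if the bell, bowl or umbrella cap is moved over 30 mm (distance of any of bell_center, marble_bowl_center, umbrella_cap_center from where it was at the start of the episode above 0.03 m).
It also fails if it takes over 50 s, if anything falls off the work surface, if the arm or the gripper's body presses on something with over 40 N, if the wrist force passes 120 N, or if a joint passes its speed limit or range.

### The arm

A 6-joint arm with a two-finger parallel gripper is mounted at the origin on the work surface. World frame = base frame: x ahead of the robot, y to its left, z up, the work surface at z = 0. Lengths are in mm, angles in degrees, forces in N, time in s.
With the tool pointing down it reaches from about 350 to 850 mm from the base axis. Payload 8.1 kg.
Tool frame: the origin (TCP) lies at the very end of the fingers, on their centre line; the grasp point (between the pads) lies 19 mm behind it; z points along the fingers, y is the line along which they close (so a half turn about z gives the same grasp; the last joint's range is limited). The gripper opens to 85 mm and grips with 20 to 120 N. Pads are 22 mm wide; open, the fingers measure 114 mm over their backs; the gripper's body (76 mm by 85 mm) begins 54 mm behind the grasp point. The pads swing forward as they close: fully open they stand 13 mm farther back than shut.
Start: joints at [-68.205, 7.471, 85.268, -0, 87.261, -4.893], TCP at [269.502, -536.073, 231.292] pointing down, gripper open.
Joint ranges: [-169.43, 169.43], [-51.17, 129.36], [1.28, 143.12], [-76.62, 256.62], [0, 156.53], [-152.29, 152.29]. Speed limits (degrees/s): [136.94, 136.94, 159.86, 180, 180, 180].

### API

Orientations are given as [roll, pitch, yaw] about the fixed x, y, z axes, in that order (R = Rz(yaw) Ry(pitch) Rx(roll)).
In Python, from bench import r gives the robot as it stands.
- The arm moves only by the shell command python3 -m jog 'ROWS' [FORCE]. ROWS is JSON, a list of rows, each a list of 7 numbers: the turn, a rotation vector about the tool's x, y, z in degrees, then the shift along the tool's x, y, z in mm, then the closure, from -1 (fully open) to 1 (shut), so that 0 is half open. A call has 1 to 5 rows; each row shifts and turns the commanded pose from where the row before left it, along the tool's axes as they then stand; what a row does not reach is not made up. A row lasts 1/10 s, in which the tool goes at most 50 mm and 8.59 degrees, less where a joint would pass 70% of its speed; a pose out of reach is approached as far as the arm can. A call is refused whole if a number of a shift passes 50 or a number of a turn 8.59, either way. A call with a gripper value outside its range is refused whole. The fingers move at their own pace and stop on an object; FORCE is the grip in N (left out, the last holds). Time passes only in rows, so rows that do not move let the fingers close. It gives the time, the measured TCP pose, the force, the opening and the grip force at its end, in the units of the state.
- r.sense(): the state, without advancing time (a new reading comes with each control period).
- r.snapshot(name): name is "scene" or "top" or "wrist"; returns a dict with "pixels" (480x640x3 uint8, red, green, blue), "fx", "fy", "cx", "cy" (pixels), "k1" (the pictures are not rectified: a ray, as slopes to the right and down, at radius r is drawn at 1 + k1 r^2 times it, then the intrinsics apply), "world_to_cam" (4x4, takes a point from world to camera coordinates); the wrist camera has in their place "hand_eye" (4x4, takes a point from camera to tool coordinates, whose origin is the TCP and whose axes are the flange's). Camera axes: x right, y up, looking along -z (the intrinsics and any distortion apply to the point x, -y, -z); pixel columns grow to the right and rows downward; lengths in mm; the calibration is good to about 2 mm. A picture is of the moment at which its call begins: read the wrist's pose just before it. There is no depth.
- r.hand_in(): hands the job in; it is judged then, once.
The state is a dict: "time": time; "joint_pos": joint angles; "qd": joint speeds; "joint_efforts": joint torques, N m; "tool_pos": TCP position; "tcp_rot": TCP orientation; "ft_force": force on the tool from outside, world axes, zero at the start; "wrist_torque": the same for the moment, N m; "finger_gap": finger opening in mm; "grip_force": force on a finger pad.
Only numpy, scipy, OpenCV 4.12 (cv2) and the standard library are available. Lean on these libraries where they do the work, as an engineer would, in place of code of your own. Each camera call takes 0.05 s, during which the arm holds its last target. There are 200 camera calls.

## Working session

There is one attempt and no reset: what is moved stays moved. The work goes in short steps, Python scripts to look and compute and a shell command to move; the robot and the scene stay as the last step left them, time stands still between calls to the robot, and variables do not carry over. Pictures are saved under pics/ and viewed, at most 10 in all, crops included, and the job is handed in when it is done.

```bash
mkdir -p pics; cat > h.py <<'E'
import numpy as np,cv2,json
from bench import r
from scipy.spatial.transform import Rotation as R
def snap(n):
    s=r.sense(); d=r.snapshot(n); d['s']=s
    cv2.imwrite(f'pics/{n}_{s["time"]:.2f}.png',d['pixels'][...,::-1]); 
    if n=='wrist':
        T=np.eye(4);T[:3,:3]=R.from_euler('xyz',s['tcp_rot'],degrees=True).as_matrix();T[:3,3]=s['tool_pos']
        d['c2w']=T@np.array(d['hand_eye'])
    else: d['c2w']=np.linalg.inv(np.array(d['world_to_cam']))
    return d
def ray(d,u,v):
    K=np.array([[d['fx'],0,d['cx']],[0,d['fy'],d['cy']],[0,0,1.]])
    x,y=cv2.undistortPoints(np.array([[[u,v]]],float),K,np.array([d['k1'],0,0,0,0.]))[0,0]
    return d['c2w'][:3,3],d['c2w'][:3,:3]@np.array([x,-y,-1])
def at(d,u,v,z):
    o,k=ray(d,u,v); return (o+k*(z-o[2])/k[2]).round(1)
E
python3 - <<'E'
from h import *
for n in('scene','top'):
    d=snap(n); print(n,d['c2w'][:3,3].round(),d['fx'],d['k1'],d['s']['time'])
print(r.sense())
E
ls pics
```

```text
scene [1313.  -14.  668.] 457.3638872538969 0.01749733510807463 0.0
top [ 471.   94. 1101.] 513.5511878276543 -0.10280916556931599 0.05
{'time': 0.1, 'joint_pos': array([-6.82028886e+01,  7.51121240e+00,  8.53240521e+01,  3.95146119e-04,
        8.72607014e+01, -4.89415690e+00]), 'qd': array([-0.07162641, -0.00651117, -0.06837208,  0.02934162, -0.0524692 ,
        0.02986234]), 'joint_efforts': array([ 9.79343640e-04, -5.70951855e+01, -5.01941729e+01, -1.54984909e-04,
        8.15581356e-03,  1.10798334e-05]), 'tool_pos': array([ 269.33678175, -535.59561812,  230.33512223]), 'tcp_rot': array([-1.79904418e+02, -8.58058389e-03,  2.66912419e+01]), 'ft_force': array([-0.23423966, -0.17044483,  0.58401979]), 'wrist_torque': array([-0.02059843,  0.02393901, -0.01876681]), 'grip_force': 0.0, 'finger_gap': 85.20964904727134}
scene_0.00.png
top_0.05.png
```

View pics/scene_0.00.png

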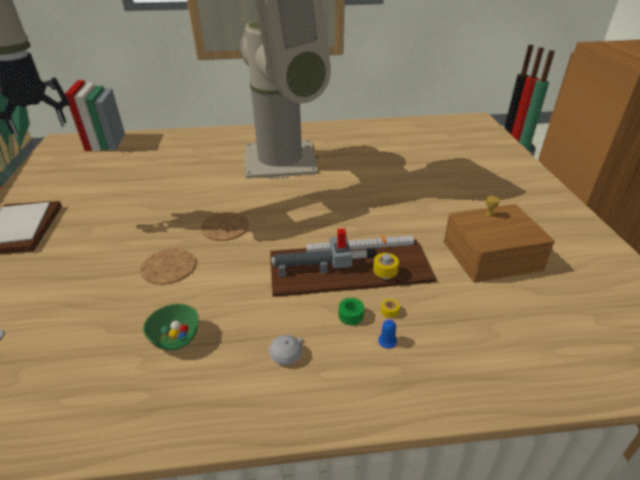

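View pics/top_0.05.png

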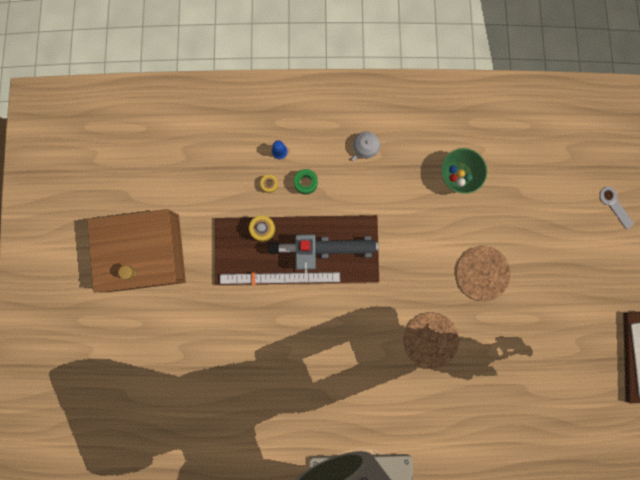

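The top view has the base at the bottom and the robot's right at image right.

- **Rolls:** yellow on the spindle at (262,228), small yellow at (268,184), green at (306,181). The green one is excluded and the larger yellow is the one on the spindle.
- **Mats:** (483,272) and (431,340). The one farthest right is (483,272).
- **Other parts:** lever at (305,245), clip at (253,279), pointer at (305,268).

Next I measure these and check them in an enlarged crop.

```bash
python3 - <<'E'
from h import *
d=snap('top'); im=d['pixels']; hsv=cv2.cvtColor(im,cv2.COLOR_RGB2HSV)
def blobs(lo,hi,z,name,amin=25,roi=None):
    m=cv2.inRange(hsv,lo,hi); 
    if roi: mm=np.zeros_like(m); a,b,c,e=roi; mm[b:e,a:c]=m[b:e,a:c]; m=mm
    for c in cv2.findContours(m,cv2.RETR_EXTERNAL,cv2.CHAIN_APPROX_NONE)[0]:
        A=cv2.contourArea(c)
        if A<amin: continue
        (u,v),rad=cv2.minEnclosingCircle(c); M=cv2.moments(c); 
        print(name,(round(u,1),round(v,1)),round(rad,1),'A',A,at(d,u,v,z),'cen',at(d,M['m10']/M['m00'],M['m01']/M['m00'],z),cv2.minAreaRect(c))
blobs((22,120,120),(32,255,255),52,'yellow',25,(230,160,330,250))
blobs((0,150,120),(6,255,255),108,'red',15,(290,225,320,260))
blobs((7,170,180),(16,255,255),26,'orange',10,(240,260,270,295))
blobs((0,0,170),(180,60,255),24,'white',100,(210,260,350,295))
blobs((0,0,0),(180,255,90),12,'board',1000,(190,200,400,300))
for c in((483,272),(431,340)): print('mat',at(d,*c,5))
for n,c in dict(blue=(279,150),bell=(367,145),bowl=(464,171)).items(): print(n,at(d,*c,30))
cr=np.hstack([cv2.resize(im[160:290,210:390],None,fx=3,fy=3),cv2.resize(im[220:350,400:490][:,:],None,fx=2.0,fy=3)])
cv2.imwrite('pics/crop1.png',cr[...,::-1]); print(cr.shape)
E
```

```text
yellow (261.2, 228.0) 12.9 A 442.5 [589.6 200.7  52. ] cen [589.7 200.3  52. ] ((261.6000061035156, 228.29998779296875), (24.349536895751953, 24.349536895751953), 71.56504821777344)
yellow (268.5, 183.3) 8.7 A 55.0 [682.7 185.6  52. ] cen [677.3 184.6  52. ] ((268.60772705078125, 183.86154174804688), (15.00820255279541, 16.868722915649414), 82.87498474121094)
red (305.0, 245.0) 5.7 A 62.5 [549.2 110.2 108. ] cen [549.2 110.4 108. ] ((305.0, 245.0), (8.0, 8.0), 90.0)
white (235.0, 278.5) 14.4 A 158.0 [486.9 259.   24. ] cen [486.7 259.   24. ] ((235.0, 278.5), (7.0, 28.0), 90.0)
white (320.0, 277.0) 11.4 A 105.5 [488.2  80.8  24. ] cen [487.3  80.9  24. ] ((320.0, 277.5), (7.0, 22.0), 90.0)
white (284.0, 277.5) 23.3 A 221.0 [488.  156.2  24. ] cen [486.6 154.9  24. ] ((284.0, 277.0), (8.0, 46.0), 90.0)
board (295.0, 249.5) 87.7 A 7998.0 [547.3 133.1  12. ] cen [553.5 124.   12. ] ((295.26495361328125, 249.169677734375), (65.69973754882812, 163.384033203125), 89.26547241210938)
mat [ 494.5 -271.8    5. ]
mat [ 351.4 -154.3    5. ]
blue [759.1 165.1  30. ]
bell [768.4 -23.   30. ]
bowl [ 710.8 -230.8   30. ]
(390, 720, 3)
```

View pics/crop1.png

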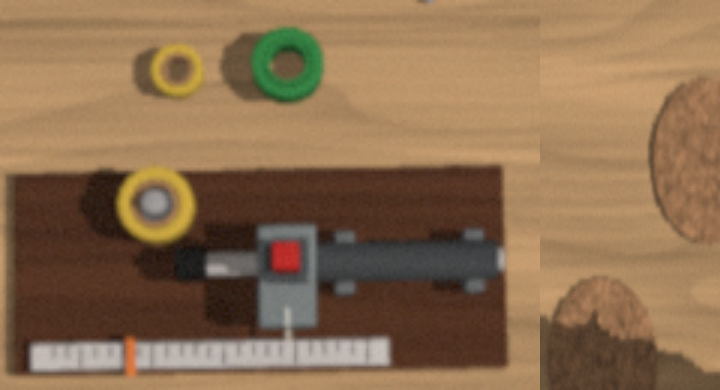

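The crop confirms it: the larger yellow roll is on the spindle at about world (590,200) and the rightmost mat is at (494,-272). The jig's axes are nearly parallel to the world's, with the leg drawing out along +y. First I turn the tool to yaw 0, then travel.

```bash
python3 -m jog '[[0,0,8,0,0,0,-1],[0,0,8,0,0,0,-1],[0,0,8,0,0,0,-1],[0,0,2.7,0,0,0,-1],[0,0,0,19,-43,0,-1]]' 30
for i in 1 2 3; do python3 -m jog '[[0,0,0,19,-43,0,-1],[0,0,0,19,-43,0,-1],[0,0,0,19,-43,0,-1],[0,0,0,19,-43,0,-1],[0,0,0,19,-43,0,-1]]'; done
python3 -m jog '[[0,0,0,0,0,0,-1],[0,0,0,0,0,0,-1]]'
python3 - <<'E'
from h import *
d=snap('wrist');print(d['s']['time'],d['c2w'].round(2))
E
ls pics
```

```text
time: 0.65
tool_pos: [286.5, -495.3, 229.9]
tcp_rot: [-180.0, 0.1, -0.4]
ft_force: [1.2, 1.3, 0.2]
finger_gap: 85.1
grip_force: 0.0
time: 1.15
tool_pos: [383.8, -276.3, 231.1]
tcp_rot: [-180.0, 0.0, -0.0]
ft_force: [0.5, 0.1, -0.8]
finger_gap: 85.2
grip_force: 0.0
time: 1.65
tool_pos: [478.9, -61.2, 231.2]
tcp_rot: [180.0, -0.0, -0.0]
ft_force: [0.5, 0.0, -0.1]
finger_gap: 85.4
grip_force: 0.0
time: 2.15
tool_pos: [573.9, 153.8, 230.9]
tcp_rot: [180.0, 0.0, -0.0]
ft_force: [1.1, -0.3, 0.1]
finger_gap: 85.8
grip_force: 0.0
time: 2.35
tool_pos: [573.2, 152.7, 230.3]
tcp_rot: [180.0, 0.1, 0.1]
ft_force: [0.9, -0.5, -0.2]
finger_gap: 85.1
grip_force: 0.0
2.35 [[ 0.0000e+00  9.6000e-01  2.9000e-01  6.4717e+02]
 [-1.0000e+00  0.0000e+00  0.0000e+00  1.5310e+02]
 [ 0.0000e+00 -2.9000e-01  9.6000e-01  3.7242e+02]
 [ 0.0000e+00  0.0000e+00  0.0000e+00  1.0000e+00]]
crop1.png
scene_0.00.png
top_0.05.png
top_0.10.png
wrist_2.35.png
```

View pics/wrist_2.35.png

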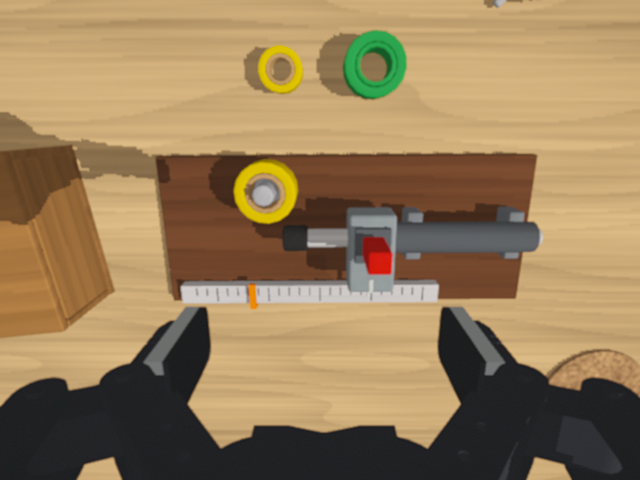

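The wrist view shows the roll at (266,191), the spindle top at (264,193), the clip at (252,296), the white pointer at (372,287) and the red grip's top at about (380,262). I'll refine these numerically.

```bash
python3 - <<'E'
from h import *
d=snap('wrist'); im=d['pixels']; hsv=cv2.cvtColor(im,cv2.COLOR_RGB2HSV)
def c(lo,hi,roi,z,n):
    a,b,e,f=roi; m=cv2.inRange(hsv,lo,hi)[b:f,a:e]
    k=max(cv2.findContours(m,cv2.RETR_EXTERNAL,cv2.CHAIN_APPROX_NONE)[0],key=cv2.contourArea)
    k=k+[a,b]; (u,v),rad=cv2.minEnclosingCircle(k); rc=cv2.minAreaRect(k)
    print(n,(u,v),rad,at(d,u,v,z),'rect',rc,at(d,*rc[0],z), 'bbox',cv2.boundingRect(k))
c((20,140,120),(34,255,255),(220,150,310,235),52,'roll')
c((0,0,90),(180,70,255),(245,175,285,212),62,'spindle')
c((7,170,150),(18,255,255),(240,275,265,320),26,'clip')
c((0,150,225),(8,255,255),(355,225,400,285),108,'redtop')
c((0,100,60),(8,255,255),(355,225,400,285),108,'redall')
for p in [(372,280),(372,290),(371,284)]: print('ptr',at(d,*p,40),at(d,*p,26))
for p in [(182,282),(438,281),(183,304),(437,301)]: print('rule',at(d,*p,24))
for p in [(157,156),(536,154)]: print('board',at(d,*p,12))
# pointer columns
for v in (282,285,288): print(v,im[v,362:382].sum(1))
E
```

```text
roll (264.5932312011719, 190.8771209716797) 32.88410949707031 [591.6 200.2  52. ] rect ((264.0, 191.5), (63.0, 64.0), 90.0) [591.1 200.7  52. ] bbox (232, 160, 65, 64)
spindle (263.74853515625, 192.21005249023438) 14.461248397827148 [592.3 199.4  62. ] rect ((263.2500305175781, 192.25001525878906), (27.577163696289062, 26.870054244995117), 45.0) [592.2 199.8  62. ] bbox (250, 179, 29, 28)
clip (251.5, 296.0) 12.257750511169434 [484.  221.5  26. ] rect ((251.6803436279297, 295.9836120605469), (24.354114532470703, 7.1523237228393555), 84.80557250976562) [484.1 221.3  26. ] bbox (248, 284, 9, 25)Traceback (most recent call last):
  File "<stdin>", line 11, in <module>
  File "<stdin>", line 5, in c
ValueError: max() iterable argument is empty
```

```bash
python3 -m jog '[[0,0,0,18,-47,0,-1],[0,0,0,0,0,45,-1],[0,0,0,0,0,45,-1],[0,0,0,0,0,40,-1],[0,0,0,0,0,10,-1]]'; python3 -m jog '[[0,0,0,0,0,0,-1],[0,0,0,0,0,0,-1]]'
python3 - <<'E'
from h import *
d=snap('wrist');print(d['s']['time'])
E
```

```text
time: 2.95
tool_pos: [587.7, 196.0, 85.8]
tcp_rot: [179.9, 0.5, -0.1]
ft_force: [-2.0, -0.3, -1.4]
finger_gap: 85.1
grip_force: 0.0
time: 3.15
tool_pos: [593.1, 198.1, 94.1]
tcp_rot: [-180.0, -0.2, -0.1]
ft_force: [-0.5, -0.3, -0.0]
finger_gap: 85.7
grip_force: 0.0
3.15
```

```bash
python3 -m jog '[[0,0,0,-1,-2,25,-1],[0,0,0,0,0,25,-1],[0,0,0,0,0,20,-1],[0,0,0,0,0,3,-1],[0,0,0,0,0,0,-1]]' 30; python3 -m jog '[[0,0,0,0,0,0,1],[0,0,0,0,0,0,1],[0,0,0,0,0,0,1],[0,0,0,0,0,0,1],[0,0,0,0,0,0,1]]' 30;python3 -m jog '[[0,0,0,0,0,0,1],[0,0,0,0,0,0,1],[0,0,0,0,0,0,1],[0,0,0,0,0,0,1],[0,0,0,0,0,0,1]]' 30
```

```text
time: 3.7
tool_pos: [591.6, 200.7, 20.0]
tcp_rot: [-180.0, -0.1, -0.0]
ft_force: [0.4, 0.2, 0.9]
finger_gap: 85.3
grip_force: 0.0
time: 4.2
tool_pos: [591.9, 200.9, 20.3]
tcp_rot: [-180.0, -0.2, -0.0]
ft_force: [-1.0, 0.1, 8.0]
finger_gap: 50.0
grip_force: 30.7
time: 4.7
tool_pos: [591.9, 200.9, 20.3]
tcp_rot: [-180.0, -0.2, -0.0]
ft_force: [-1.5, -0.6, 6.6]
finger_gap: 50.0
grip_force: 30.7
```

```bash
python3 -m jog '[[0,0,0,0,0,-10,1],[0,0,0,0,0,-15,1],[0,0,0,0,0,-20,1],[0,0,0,0,0,-25,1],[0,0,0,0,0,-25,1]]' ; python3 -m jog '[[0,0,0,0,0,-10,1],[0,0,0,0,0,0,1],[0,0,0,0,0,0,1]]'
python3 - <<'E'
from h import *
d=snap('wrist');print(d['s']['time'])
E
```

```text
time: 5.2
tool_pos: [590.5, 200.6, 115.3]
tcp_rot: [-180.0, -0.0, -0.0]
ft_force: [0.6, 0.5, -0.2]
finger_gap: 50.2
grip_force: 31.7
time: 5.5
tool_pos: [590.2, 200.5, 122.7]
tcp_rot: [180.0, 0.0, -0.0]
ft_force: [-0.9, 0.4, -0.5]
finger_gap: 50.1
grip_force: 31.7
5.5
```

View pics/wrist_5.50.png

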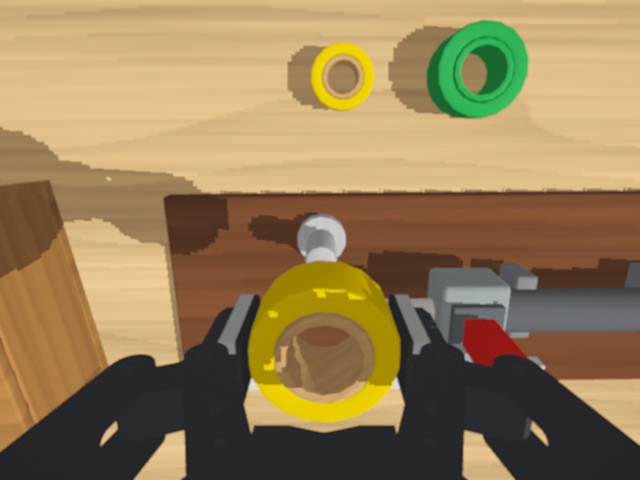

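The roll is off: it sits in the fingers at (325,340), and the spindle is bare at (322,235). I raise a little more and carry it to the mat.

```bash
python3 -m jog '[[0,0,0,0,0,-15,1],[0,0,0,0,0,-15,1],[0,0,0,-9,25,0,1],[0,0,0,-9.5,45,0,1],[0,0,0,-9.5,45,0,1]]';python3 -m jog '[[0,0,0,-9.5,45,0,1],[0,0,0,-9.5,45,0,1],[0,0,0,-9.5,45,0,1],[0,0,0,-9.5,45,0,1],[0,0,0,-9.5,45,0,1]]' ;python3 -m jog '[[0,0,0,-9.5,45,0,1],[0,0,0,-9.5,45,0,1],[0,0,0,-9.5,42,0,1],[0,0,0,0,0,0,1],[0,0,0,0,0,0,1]]'
python3 - <<'E'
from h import *
d=snap('top');im=d['pixels'];hsv=cv2.cvtColor(im,cv2.COLOR_RGB2HSV);print(d['s']['time'],d['s']['tool_pos'])
E
```

```text
time: 6.05
tool_pos: [562.7, 85.0, 154.8]
tcp_rot: [-180.0, -0.1, 0.1]
ft_force: [0.4, 0.3, -0.4]
finger_gap: 50.0
grip_force: 31.7
time: 6.55
tool_pos: [514.9, -141.3, 155.0]
tcp_rot: [180.0, -0.1, -0.0]
ft_force: [0.9, -1.5, -0.2]
finger_gap: 50.2
grip_force: 31.7
time: 7.05
tool_pos: [486.4, -272.6, 154.4]
tcp_rot: [180.0, -0.1, -0.2]
ft_force: [0.4, 0.5, -0.5]
finger_gap: 50.1
grip_force: 31.7
7.05 [ 486.42249438 -272.56709063  154.35429167]
```

```bash
python3 -m jog '[[0,0,0,8,0,40,1],[0,0,0,0,0,40,1],[0,0,0,0,0,30,1],[0,0,0,0,0,20,1],[0,0,0,0,0,8,1]]';python3 -m jog '[[0,0,0,0,0,5,1],[0,0,0,0,0,4,1],[0,0,0,0,0,0,1],[0,0,0,0,0,0,1],[0,0,0,0,0,0,1]]'
```

```text
time: 7.6
tool_pos: [493.4, -268.8, 12.9]
tcp_rot: [-179.9, 0.2, 0.1]
ft_force: [-0.7, 0.9, 0.1]
finger_gap: 50.1
grip_force: 31.7
time: 8.1
tool_pos: [495.1, -271.9, 7.3]
tcp_rot: [179.9, -0.1, -0.0]
ft_force: [0.5, 0.4, -0.0]
finger_gap: 50.1
grip_force: 31.7
```

```bash
python3 -m jog '[[0,0,0,0,0,2,1],[0,0,0,0,0,1,1],[0,0,0,0,0,0,1],[0,0,0,0,0,0,-1],[0,0,0,0,0,0,-1]]';python3 -m jog '[[0,0,0,0,0,0,-1],[0,0,0,0,0,0,-1],[0,0,0,0,0,0,-1],[0,0,0,0,0,0,-1],[0,0,0,0,0,-15,-1]]';python3 -m jog '[[0,0,0,0,0,-45,-1],[0,0,0,0,0,-45,-1],[0,0,0,0,0,-45,-1],[0,0,0,0,0,-40,-1],[0,0,0,0,0,-30,-1]]';python3 -m jog '[[0,0,0,0,0,0,-1],[0,0,0,0,0,0,-1],[0,0,0,0,0,0,-1]]';
python3 - <<'E'
from h import *
d=snap('wrist');print(d['s']['time'])
E
```

```text
time: 8.6
tool_pos: [494.5, -271.5, 3.3]
tcp_rot: [-180.0, -0.0, -0.0]
ft_force: [-0.6, 0.6, -0.2]
finger_gap: 76.8
grip_force: 0.0
time: 9.1
tool_pos: [492.7, -270.2, 16.5]
tcp_rot: [-179.9, 0.2, -0.0]
ft_force: [-0.2, 0.5, 0.0]
finger_gap: 85.8
grip_force: 0.0
time: 9.6
tool_pos: [495.2, -271.9, 228.3]
tcp_rot: [179.9, -0.2, -0.0]
ft_force: [-0.3, -1.0, 0.4]
finger_gap: 85.2
grip_force: 0.0
time: 9.9
tool_pos: [493.8, -271.0, 222.4]
tcp_rot: [-179.9, 0.1, -0.0]
ft_force: [-0.1, -0.0, -0.4]
finger_gap: 85.2
grip_force: 0.0
9.9
```

View pics/wrist_9.90.png

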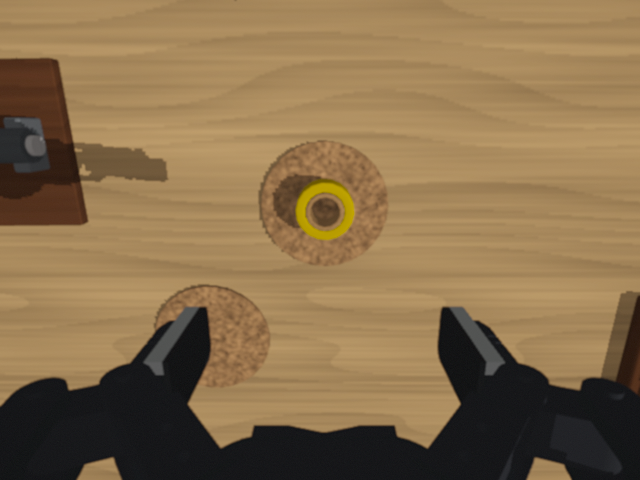

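The roll is flat and let go at (325,210), near the mat's centre at (323,203). On to the lever.

```bash
python3 -m jog '[[0,0,0,4.5,-43.5,0,-1],[0,0,0,4.5,-43.5,0,-1],[0,0,0,4.5,-43.5,0,-1],[0,0,0,4.5,-43.5,0,-1],[0,0,0,4.5,-43.5,0,-1]]';python3 -m jog '[[0,0,0,4.5,-43.5,0,-1],[0,0,0,4.5,-43.5,0,-1],[0,0,0,4.5,-43.5,0,-1],[0,0,0,4.5,-43.5,0,-1],[0,0,0,0,0,0,-1]]';python3 -m jog '[[0,0,0,0,0,0,-1],[0,0,0,0,0,0,-1]]'
python3 - <<'E'
from h import *
d=snap('wrist');print(d['s']['time'],d['c2w'][:3].round(3).tolist(),d['cx'],d['cy'])
im=d['pixels']; hsv=cv2.cvtColor(im,cv2.COLOR_RGB2HSV)
for n,lo,hi,z in(('red',(0,170,60),(6,255,255),108),('orange',(8,170,150),(18,255,255),26)):
    m=cv2.inRange(hsv,lo,hi)
    for c in cv2.findContours(m,cv2.RETR_EXTERNAL,cv2.CHAIN_APPROX_NONE)[0]:
        if cv2.contourArea(c)>40: rc=cv2.minAreaRect(c);print(n,rc,cv2.boundingRect(c),at(d,*rc[0],z))
cv2.imwrite('pics/crop2.png',cv2.resize(im[100:340,120:480],None,fx=2.2,fy=2.2,interpolation=2)[...,::-1])
E
```

```text
time: 10.45
tool_pos: [516.0, -52.1, 221.7]
tcp_rot: [-180.0, 0.2, -0.0]
ft_force: [0.3, -0.0, -0.6]
finger_gap: 85.5
grip_force: 0.0
time: 10.95
tool_pos: [533.8, 124.9, 221.5]
tcp_rot: [-179.9, 0.2, 0.3]
ft_force: [0.1, -0.4, 0.8]
finger_gap: 85.5
grip_force: 0.0
time: 11.15
tool_pos: [534.5, 119.2, 222.2]
tcp_rot: [180.0, 0.1, -0.0]
ft_force: [0.6, 0.8, -0.3]
finger_gap: 85.5
grip_force: 0.0
11.15 [[-0.001, 0.956, 0.292, 608.409], [-1.0, -0.002, 0.002, 119.409], [0.003, -0.292, 0.956, 364.394]] 323.78568834783925 239.6501471716323
red ((334.5, 208.5), (33.0, 25.0), 90.0) (322, 192, 26, 34) [551.9 111.6 108. ]
orange ((213.17250061035156, 261.0436706542969), (26.432743072509766, 9.185378074645996), 82.40535736083984) (208, 248, 12, 27) [484.6 220.9  26. ]
```

View pics/crop2.png

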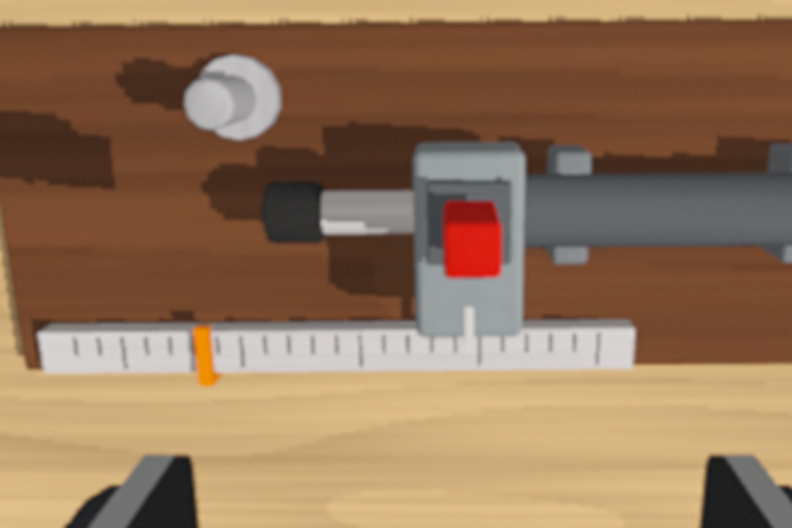

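The crop shows the grip's top face at crop (474,248), the pointer at crop (470,322) and the clip at crop (204,355). The leg's path past the spindle is clear.

```bash
python3 - <<'E'
from h import *
d=snap('wrist')
f=lambda x,y:(120+x/2.2,100+y/2.2)
print('grip',at(d,*f(474,248),108))
for z in(30,40,60): print('ptr',z,at(d,*f(470,338),z),at(d,*f(470,310),z))
for z in(24,26,30): print('clip',z,at(d,*f(204,330),z),at(d,*f(205,372),z))
print('rule',at(d,*f(46,326),24),at(d,*f(632,322),24),at(d,*f(40,369),24),at(d,*f(633,366),24))
print('boardtop',at(d,*f(10,25),12),at(d,*f(780,20),12))
E
```

```text
grip [549.2 110.6 108. ]
ptr 30 [493.1 109.5  30. ] [505.2 109.6  30. ]
ptr 40 [496.6 109.8  40. ] [508.3 109.8  40. ]
ptr 60 [503.5 110.3  60. ] [514.5 110.4  60. ]
clip 24 [494.9 220.8  24. ] [476.1 222.   24. ]
clip 26 [495.6 220.2  26. ] [476.9 221.4  26. ]
clip 30 [496.9 219.   30. ] [478.4 220.2  30. ]
rule [496.9 286.9  24. ] [497.9  41.6  24. ] [477.7 292.1  24. ] [478.2  40.   24. ]
boardtop [617.  289.7  12. ] [618.1 -11.7  12. ]
```

```bash
python3 -m jog '[[0,0,0,14.7,8.7,0,-1],[0,0,0,0,0,40,-1],[0,0,0,0,0,20,-1],[0,0,0,0,0,0,-1],[0,0,0,0,0,0,-1]]';python3 -m jog '[[0,0,0,0,0,40,-1],[0,0,0,0,0,30,-1],[0,0,0,0,0,12,-1],[0,0,0,0,0,0,-1],[0,0,0,0,0,0,-1]]'
```

```text
time: 11.75
tool_pos: [549.7, 110.5, 163.6]
tcp_rot: [180.0, 0.0, -0.1]
ft_force: [0.6, -0.4, 0.8]
finger_gap: 85.7
grip_force: 0.0
time: 12.25
tool_pos: [551.1, 111.4, 83.5]
tcp_rot: [-180.0, -0.2, -0.0]
ft_force: [0.4, 0.1, 1.5]
finger_gap: 85.4
grip_force: 0.0
```

```bash
python3 -m jog '[[0,0,0,-1,0,6,-1],[0,0,0,0,0,0,-1],[0,0,0,0,0,0,1],[0,0,0,0,0,0,1],[0,0,0,0,0,0,1]]' 60;python3 -m jog '[[0,0,0,0,0,0,1],[0,0,0,0,0,0,1],[0,0,0,0,0,0,1],[0,0,0,0,0,0,1],[0,0,0,0,0,0,1]]' 60
```

```text
time: 12.75
tool_pos: [548.9, 111.4, 75.6]
tcp_rot: [-180.0, -0.0, -0.0]
ft_force: [-1.0, -0.2, 0.5]
finger_gap: 44.1
grip_force: 0.0
time: 13.25
tool_pos: [548.8, 111.8, 75.6]
tcp_rot: [-180.0, -0.0, -0.0]
ft_force: [-1.9, 3.7, 4.5]
finger_gap: 17.2
grip_force: 59.3
```

Gripped. I draw the leg out +y by about 105 mm, then look.

```bash
python3 -m jog '[[0,0,0,0,-10,0,1],[0,0,0,0,-20,0,1],[0,0,0,0,-25,0,1],[0,0,0,0,-25,0,1],[0,0,0,0,-15,0,1]]';python3 -m jog '[[0,0,0,0,-10,0,1],[0,0,0,0,-3,0,1],[0,0,0,0,0,0,1],[0,0,0,0,0,0,1],[0,0,0,0,0,0,1]]'
python3 - <<'E'
from h import *
d=snap('wrist');print(d['s']['time'],d['s']['tool_pos'])
t=snap('top')
a=cv2.resize(d['pixels'],(640,480)); b=cv2.resize(t['pixels'][205:295,205:325],(640,480))
c=np.hstack([cv2.resize(a,(400,300)),cv2.resize(b,(400,300),interpolation=2)])
c=np.vstack([c,cv2.resize(a[200:350,120:520],(800,300),interpolation=2)])
cv2.imwrite('pics/c3.png',c[...,::-1])
E
```

```text
time: 13.75
tool_pos: [548.2, 206.6, 75.5]
tcp_rot: [179.9, 0.1, 0.0]
ft_force: [-5.6, -4.6, 9.4]
finger_gap: 17.0
grip_force: 60.1
time: 14.25
tool_pos: [548.1, 218.6, 75.5]
tcp_rot: [179.9, 0.1, -0.0]
ft_force: [-6.6, -4.2, 8.7]
finger_gap: 17.5
grip_force: 60.0
14.25 [548.06783304 218.58205551  75.5314224 ]
```

View pics/c3.png

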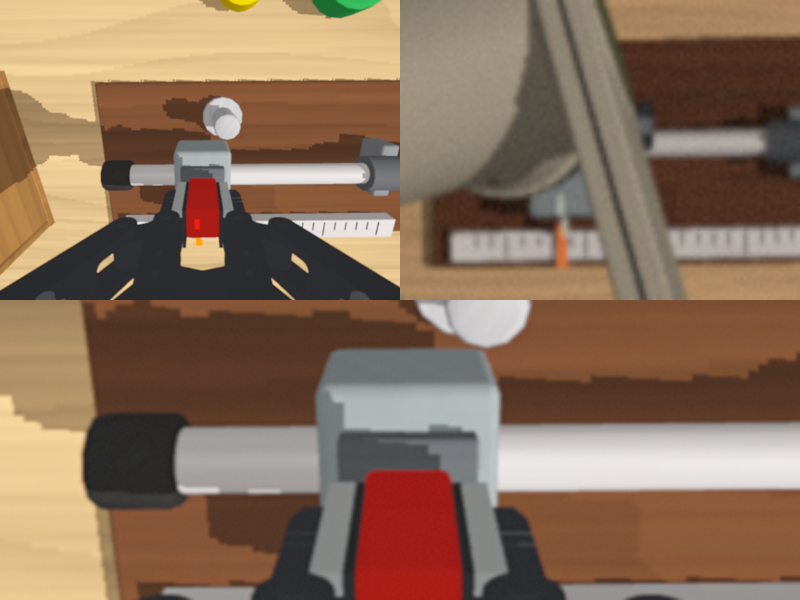

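The top view, at the right of the picture, shows the pointer nearly in line with the clip, both at crop x≈561. I'll take a sub-pixel measurement of both.

```bash
python3 - <<'E'
from h import *
d=snap('top');im=d['pixels'].astype(float)
print('cam',d['c2w'][:3,:3].round(3).tolist())
for v in range(260,288,2):
    row=im[v,244:264]; sat=row[:,0]-row[:,2]; br=row.sum(1)
    print(v,'br',br.astype(int).tolist() if v<274 else '', 'R-B',sat.astype(int).tolist() if v>=272 else '')
o=np.clip(im[268:286,244:264,0]-im[268:286,244:264,2]-60,0,None); vv,uu=np.mgrid[268:286,244:264]
u=(o*uu).sum()/o.sum();v=(o*vv).sum()/o.sum();print('clip',u,v,at(d,u,v,27))
E
```

```text
cam [[-0.011, 0.996, -0.085], [-1.0, -0.011, 0.009], [0.008, 0.086, 0.996]]
260 br [316, 334, 342, 333, 344, 329, 285, 261, 260, 281, 318, 356, 356, 361, 366, 336, 315, 344, 380, 385] R-B 
262 br [332, 318, 300, 285, 298, 323, 334, 339, 354, 360, 350, 343, 362, 350, 351, 352, 324, 314, 364, 384] R-B 
264 br [266, 318, 341, 354, 357, 333, 338, 363, 443, 466, 395, 361, 351, 359, 361, 345, 343, 312, 335, 384] R-B 
266 br [264, 335, 328, 343, 357, 352, 341, 370, 436, 482, 418, 353, 350, 362, 359, 352, 353, 316, 328, 360] R-B 
268 br [259, 321, 329, 333, 346, 338, 337, 359, 449, 473, 405, 336, 331, 337, 336, 343, 339, 336, 306, 336] R-B 
270 br [141, 167, 189, 192, 212, 204, 195, 201, 249, 319, 357, 287, 188, 191, 196, 186, 183, 201, 204, 261] R-B 
272 br [89, 95, 59, 96, 93, 102, 103, 161, 256, 394, 453, 341, 198, 161, 163, 142, 155, 147, 164, 219] R-B [25, 22, 40, 30, 28, 26, 34, 54, 77, 56, 27, 22, 36, 43, 43, 49, 43, 43, 39, 31]
274 br  R-B [10, 13, 13, 10, 10, 10, 11, 54, 114, 97, 43, 21, 17, 16, 16, 13, 15, 13, 16, 13]
276 br  R-B [13, 10, 12, 11, 12, 9, 7, 45, 124, 133, 87, 34, 12, 11, 11, 12, 10, 11, 12, 14]
278 br  R-B [12, 14, 8, 11, 10, 10, 10, 45, 126, 157, 123, 50, 14, 9, 12, 9, 11, 11, 13, 14]
280 br  R-B [12, 12, 13, 12, 11, 12, 11, 46, 119, 157, 122, 47, 14, 7, 14, 12, 9, 10, 9, 13]
282 br  R-B [16, 17, 19, 13, 13, 9, 12, 52, 122, 156, 129, 58, 20, 15, 14, 16, 17, 15, 16, 19]
284 br  R-B [47, 46, 46, 43, 45, 39, 44, 74, 122, 142, 135, 96, 64, 54, 55, 56, 54, 56, 57, 57]
286 br  R-B [72, 72, 69, 71, 71, 73, 71, 74, 77, 79, 81, 76, 77, 75, 74, 73, 74, 71, 73, 76]
clip 253.07225656877898 280.0772797527048 [483.2 220.7  27. ]
```

The pointer tip is at about 254.0 px and the clip at 253.2 px. With parallax that leaves the leg about 2.5 mm short, so I nudge it +2.5, settle, then close the lever towards -x.

```bash
python3 -m jog '[[0,0,0,0,-2.5,0,1],[0,0,0,0,0,0,1],[0,0,0,0,0,0,1],[0,0,0,0,0,0,1],[0,0,0,0,0,0,1]]' 
python3 -m jog '[[0,0,0,-5,0,0,1],[0,0,0,-6,0,0,1],[0,0,0,-6,0,0,1],[0,0,0,-5,0,0,1],[0,0,0,0,0,0,1]]'
python3 -m jog '[[0,0,0,-2,0,0,1],[0,0,0,-1,0,0,1],[0,0,0,0,0,0,1],[0,0,0,0,0,0,1],[0,0,0,0,0,0,1]]'
```

```text
time: 14.9
tool_pos: [548.0, 221.0, 75.5]
tcp_rot: [179.9, 0.1, -0.0]
ft_force: [-7.1, -3.4, 9.1]
finger_gap: 17.1
grip_force: 60.1
time: 15.4
tool_pos: [526.0, 221.8, 75.5]
tcp_rot: [180.0, 0.0, 0.0]
ft_force: [-1.1, -4.6, 7.2]
finger_gap: 17.0
grip_force: 59.7
time: 15.9
tool_pos: [523.6, 221.9, 75.5]
tcp_rot: [180.0, -0.0, -0.0]
ft_force: [0.3, -4.4, 7.2]
finger_gap: 17.3
grip_force: 59.6
```

```bash
python3 -m jog '[[0,0,0,-1.5,0,0,1],[0,0,0,0,0,0,1],[0,0,0,0,0,0,1]]'
python3 -m jog '[[0,0,0,-1.5,0,0,1],[0,0,0,0,0,0,1],[0,0,0,0,0,0,1]]'
python3 - <<'E'
from h import *
d=snap('top');im=d['pixels'].astype(float);print(d['s']['time'])
for v in range(260,284,2):
    row=im[v,246:262]; print(v,row.sum(1).astype(int).tolist(),(row[:,0]-row[:,2]).astype(int).tolist() if v>=270 else '')
cv2.imwrite('pics/c4.png',cv2.resize(d['pixels'][205:295,205:325],(800,600),interpolation=2)[...,::-1])
E
```

```text
time: 16.2
tool_pos: [522.8, 221.9, 75.6]
tcp_rot: [-180.0, -0.1, -0.0]
ft_force: [4.9, -3.3, 2.8]
finger_gap: 17.1
grip_force: 59.1
time: 16.5
tool_pos: [522.6, 221.8, 75.6]
tcp_rot: [-180.0, -0.3, -0.0]
ft_force: [10.9, -4.1, -2.6]
finger_gap: 17.2
grip_force: 58.7
16.5
260 [238, 214, 232, 230, 230, 228, 260, 336, 379, 390, 390, 386, 360, 260, 207, 299] 
262 [230, 233, 226, 223, 220, 229, 237, 287, 356, 382, 385, 388, 383, 338, 231, 228] 
264 [238, 235, 221, 233, 235, 222, 218, 245, 320, 370, 385, 379, 384, 366, 278, 199] 
266 [228, 223, 225, 212, 207, 229, 219, 229, 268, 348, 382, 383, 389, 385, 349, 241] 
268 [230, 223, 218, 222, 220, 212, 216, 221, 246, 309, 368, 388, 375, 376, 377, 303] 
270 [228, 209, 214, 218, 219, 223, 223, 213, 228, 268, 339, 370, 389, 386, 395, 359] [16, 16, 17, 16, 13, 13, 14, 13, 18, 21, 26, 26, 28, 27, 28, 27]
272 [220, 222, 224, 253, 264, 322, 331, 306, 262, 230, 286, 364, 378, 384, 385, 385] [17, 15, 15, 20, 20, 21, 26, 28, 40, 35, 25, 26, 27, 29, 27, 29]
274 [276, 292, 317, 360, 375, 353, 331, 352, 357, 367, 345, 345, 381, 386, 386, 381] [21, 22, 23, 27, 28, 29, 38, 81, 97, 48, 21, 24, 26, 32, 28, 26]
276 [358, 368, 373, 344, 302, 288, 359, 400, 392, 404, 376, 325, 359, 390, 391, 376] [28, 27, 25, 17, 18, 46, 98, 128, 111, 49, 16, 17, 25, 28, 28, 28]
278 [379, 427, 495, 481, 389, 312, 334, 360, 385, 437, 432, 372, 352, 368, 383, 380] [19, 16, 14, 8, 10, 44, 126, 153, 121, 47, 15, 15, 21, 27, 30, 27]
280 [529, 527, 526, 516, 409, 349, 372, 371, 405, 493, 518, 476, 381, 359, 375, 374] [12, 12, 15, 9, 11, 48, 120, 152, 119, 47, 14, 13, 16, 23, 27, 27]
282 [442, 440, 434, 422, 343, 311, 353, 378, 394, 430, 438, 412, 355, 324, 363, 388] [16, 14, 12, 10, 12, 52, 123, 154, 132, 58, 22, 15, 17, 20, 26, 27]
```

View pics/c4.png

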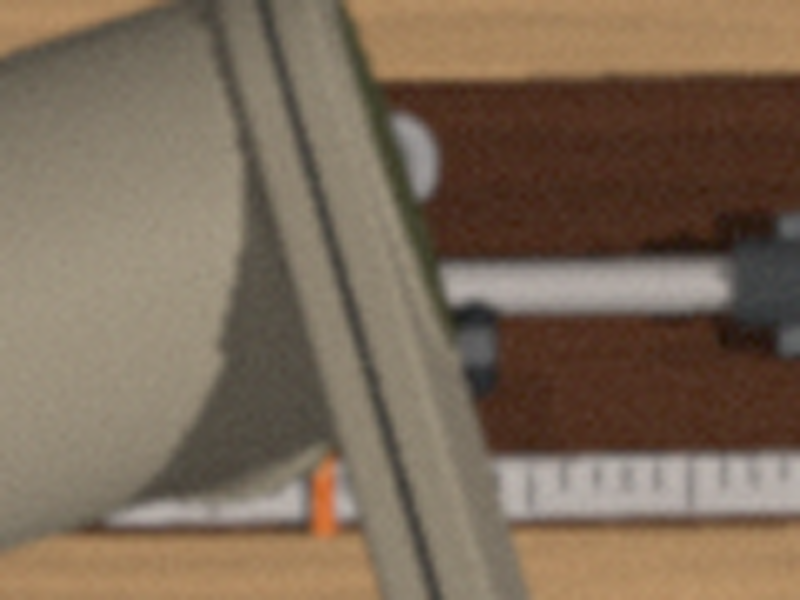

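The lever is on its stop: it travelled 25.4 mm and the force rises there. The arm now hides the pointer in the top view, but the clip is visible at (322,495). The grip holds along y with TCP y = 221.8, within about 1 mm of the target. Handing in.

```bash
python3 -c "
from bench import r
print(r.hand_in())"
```

```text
the job is handed in; nothing more can be done
None
```

I handed the job in with the roll flat on the right-hand cork mat, the leg held within about 1 mm of the clip by my estimate (the arm hid the pointer at the end), and the lever gripped closed on its stop; the hand-in gave no verdict.

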